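# Wet the sharpening station and hold the whetstone in its corner

### The job

Get the sharpening station ready for the knives: first press the pump head of the station's bottle fully down and let it come back up, then lay the long whetstone (wooden shoe down) on the station's bed and push it into the corner, flush against both the end stop and the side stop. Finish while still holding it there, pushing it firmly but not roughly (some 10 to 20 N each way) against both stops at once; do not let go. Leave the small rubbing stone, the mug and the spice jar where they are.

Things in the scene. Friction and masses are not known exactly. Their poses are not given: they have to be found in the camera images.
- station: the sharpening station, fixed: a dark steel plate (the bed, top 10 mm above the worktop) with two low aluminium stops and a white pump bottle. Origin on the worktop below the inner corner of the stops; x along the plate to end stop and bottle (yaw up to 0.3 rad), y across the bed from the side stop. Plate x -165..85, y -20..75 mm; bottle 52 mm wide, its axis at x 50, y 27.5 mm
- corner (a point): the point on the bed (10 mm above the worktop) where the inner faces of end stop and side stop meet; axes as the station's. The seated whetstone has its origin at x -75, y +25, z 0 mm from here
- end_stop: the end stop, an aluminium bar 12 mm thick (x), 75 mm long (y), 14 mm high above the bed, fixed on the station across its far end. Origin: middle of its inner face (which looks to station -x), at bed height; axes as the station's
- side_stop: the side stop, an aluminium bar 150 mm long (x), 12 mm thick (y), 14 mm high above the bed, fixed along the station's right side as the robot sees it. Origin: middle of its inner face (which looks to station +y), at bed height; axes as the station's. Part of a push (up to about as much as the stone bears on the bed and the other stop) is lost to rubbing there
- pump_head (a joint): the white pump head: 0 m when up, 0.012 m when fully down. It moves straight down and springs back; the push needed grows from about 1 N to 6 N at the bottom, where it meets a solid end
- pump_top (a point): middle of the pump head's flat round top (34 mm across), 148 mm above the worktop when up; a 40 mm long spout sticks out of the head to station -x, over the end stop
- whetstone: the long whetstone: a grey stone 142 x 44 x 26 mm glued on a wooden shoe 150 x 50 x 18 mm, 44 mm high in all, about 0.45 kg, loose on the worktop. Origin: centre of its underside; x along its length, y across. Gripped across the grey stone (44 mm) with the fingertips over 16 mm above its underside, the fingers clear both stops
- rubbing_stone: the small grey rubbing stone, 70 x 40 x 26 mm, without a shoe, lying loose beside the whetstone; to be left alone. Origin: centre of its underside
- mug: a small pale mug, 64 x 88 x 54 mm, standing behind the stones; to be left alone. Origin: centre of its underside
- paprika_jar: a loose spice jar with a yellow-brown cap, 42 x 42 x 96 mm, at the back of the worktop; to be left alone. Origin: centre of its underside

How it is judged:
By the outcome, as a careful person would: the job done as asked, in the order asked, and still so for the second after the job is handed in, while the arm keeps its last pose, push and grip.
It also fails if it takes over 58 s, if anything falls off the work surface, if the arm or the gripper's body presses on something with over 40 N, if the wrist force passes 120 N, or if a joint passes its speed limit or range.

### The arm

A 6-joint arm with a two-finger parallel gripper is mounted at the origin on a cart in front of the work surface, level with it; the furniture and walls round the work are solid. World frame = base frame: x ahead of the robot, y to its left, z up, the work surface at z = 0. Lengths are in m, angles in rad, forces in N, time in s.
With the tool pointing down it reaches from about 0.275 to 0.975 m from the base axis. Payload 8.4 kg.
Tool frame: the origin (TCP) lies at the very end of the fingers, on their centre line; the grasp point (between the pads) lies 19 mm behind it (bot.grasp_offset is the distance from the TCP to the grasp point, in m); z points along the fingers, y is the line along which they close (so a half turn about z gives the same grasp; the last joint's range is limited). The gripper opens to 92 mm and grips with 3 to 60 N. Pads are 20 mm wide; open, the fingers measure 128 mm over their backs; the gripper's body (75 mm by 189 mm) begins 69 mm behind the grasp point.
Start: joints at [1.251, 0.353, 1.633, -0, 1.155, -0.002], TCP at [0.195, 0.594, 0.215] pointing down, gripper open.
Joint ranges: [-2.63, 2.63], [-0.92, 2.1], [0.06, 2.66], [-1.3, 4.44], [0, 2.69], [-3.02, 3.02]. Speed limits (rad/s): [2.22, 2.22, 2.79, 3.14, 3.14, 3.14].

### API

Orientations are given as a unit quaternion [x, y, z, w].
In Python, from station import bot gives the robot as it stands.
- The arm moves only by the tool play_rows, never from a script. Its argument "motion" is a list that holds one entry, the list of rows, each a list of 7 numbers: the turn, a rotation vector about the tool's x, y, z in units of 8 degrees (1.0 is 8 degrees), then the shift along the tool's x, y, z in mm, then the finger opening in mm, from 0 to 91.9. A call has 1 to 20 rows; each row shifts and turns the commanded pose from where the row before left it, along the tool's axes as they then stand; what a row does not reach is not made up. A row lasts 1/10 s, in which the tool goes at most 50 mm and 8.59 degrees, less where a joint would pass 70% of its speed; a pose out of reach is approached as far as the arm can. A call with a gripper value outside its range is refused whole. The fingers move at their own pace and stop on an object; "newtons" is the grip in N (left out, the last holds). Time passes only in rows, so rows that do not move let the fingers close. It gives the time, the measured TCP pose, the force, the opening and the grip force at its end, in the units of the state.
- bot.sense(): the state, without advancing time (a new reading comes with each control period).
- bot.read_camera(name): name is "side" or "top"; returns (picture, depth): 480x640x3 uint8, red, green, blue; 480x640 float32, m along the optical axis (not along the pixel's ray), 0 where there is no reading.
- bot.camera_info(name): a dict with "vfov" (degrees; the focal length in pixels is half the picture's height over the tangent of half this angle, whatever the lens; pixels are square), "cx", "cy" (the principal point, pixels), "k1" (the pictures are not rectified: a ray, as slopes to the right and down, at radius r is drawn at 1 + k1 r^2 times it, then the intrinsics apply), "cam_to_world" (4x4, takes a point from camera to world coordinates). Camera axes: x right, y up, looking along -z (the intrinsics and any distortion apply to the point x, -y, -z); pixel columns grow to the right and rows downward; lengths in m; the calibration is good to about 2 mm. A picture is of the moment at which its call begins. camera_info takes no time and is no camera call.
- bot.close_job(): hands the job in; it is judged then, once.
The state is a dict: "clock": time; "joint_pos": joint angles; "joint_vel": joint speeds; "effort": joint torques, N m; "ee_pos": TCP position; "eef_rot": TCP orientation; "contact_force": force on the tool from outside, world axes, zero at the start; "wrist_torque": the same for the moment, N m; "gripper_width": finger opening in m; "gripper_force": force on a finger pad.
Only numpy, scipy, OpenCV 4.12 (cv2) and the standard library are available. Lean on these libraries where they do the work, as an engineer would, in place of code of your own. Each camera call takes 0.05 s, during which the arm holds its last target. There are 200 camera calls.

## Working session

There is one attempt and no reset: what is moved stays moved. The work goes in short steps, Python scripts to look and compute and a tool call to move; the robot and the scene stay as the last step left them, time stands still between calls to the robot, and variables do not carry over. Pictures are saved under pics/ and viewed, at most 10 in all, crops included, and the job is handed in when it is done.

Besides the shell and the picture viewer there is one more tool, called after "Emit:" in YAML: its name, and indented under it one key for each argument. play_rows: Moves the arm, as the interface text tells. Its arguments: {"type":"object","properties":{"motion":{"type":"array"},"newtons":{"type":"number"}},"required":["motion"]}

```bash
mkdir -p pics; cat > h.py <<'E'
import numpy as np, cv2
from station import bot
def cloud(name):
    im,d=bot.read_camera(name); return im,d,pts(name,d)
def pts(name,d):
    c=bot.camera_info(name); H,W=d.shape; f=H/2/np.tan(np.radians(c["vfov"])/2)
    K=np.array([[f,0,c["cx"]],[0,f,c["cy"]],[0,0,1]])
    u,v=np.meshgrid(np.arange(W),np.arange(H))
    p=np.stack([u,v],-1).reshape(-1,1,2).astype(np.float64)
    n=cv2.undistortPoints(p,K,np.array([c["k1"],0,0,0,0.])).reshape(H,W,2)
    P=np.stack([n[...,0]*d,-n[...,1]*d,-d,np.ones_like(d)],-1)
    return (P@np.array(c["cam_to_world"]).T)[...,:3]
E
python3 - <<'E'
from h import *
for n in("top","side"):
    im,d,P=cloud(n); cv2.imwrite(f"pics/{n}0.png",im[...,::-1]); np.savez(f"{n}0.npz",im=im,d=d,P=P)
    c=bot.camera_info(n); print(n,c["vfov"],c["k1"],np.round(c["cam_to_world"],3).tolist())
print(bot.sense())
E
```

```text
top 55.096822592562944 -0.09480776299286567 [[0.027, 0.996, -0.087, 0.519], [-1.0, 0.028, 0.01, 0.25], [0.013, 0.087, 0.996, 0.963], [0.0, 0.0, 0.0, 1.0]]
side 47.03694850291721 -0.1230927945458258 [[-0.99, 0.054, -0.128, 0.497], [-0.137, -0.534, 0.835, 1.002], [-0.023, 0.844, 0.536, 0.612], [0.0, 0.0, 0.0, 1.0]]
{'clock': 0.1, 'joint_pos': array([ 1.25060674e+00,  3.53564673e-01,  1.63406304e+00, -1.35324489e-05,
        1.15516557e+00, -2.41496388e-03]), 'joint_vel': array([-0.00144743, -0.00216101, -0.00072422, -0.0006013 , -0.00065049,
        0.00168285]), 'effort': array([ 1.83429569e-03, -5.94901049e+01, -3.34927797e+01,  6.99919439e-02,
        1.83081772e-02, -2.43888621e-05]), 'ee_pos': array([0.195159  , 0.59328931, 0.21394623]), 'eef_rot': array([ 1.58216904e-01,  9.87404198e-01, -5.93514602e-04, -9.03043743e-05]), 'contact_force': array([ 0.58127437,  0.76045903, -0.78419716]), 'wrist_torque': array([ 0.01139541, -0.00066665, -0.01125419]), 'gripper_force': 0.0, 'gripper_width': 0.09203460221754876}
```

View pics/top0.png

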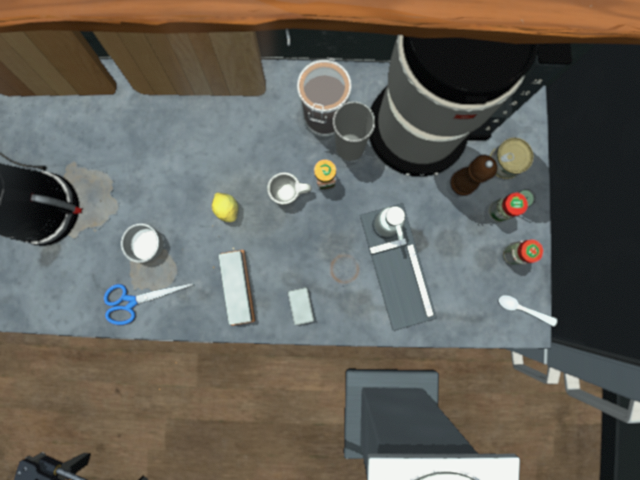

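View pics/side0.png

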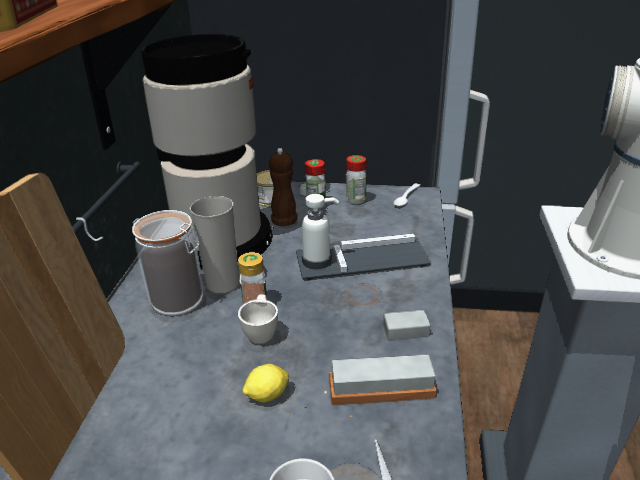

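Top view: the whetstone is at about (236,288) with its shoe down, the rubbing stone at (301,307), and the station plate at about (400,270). The pump head is at (396,215) and the mug at (286,189). Next I'll measure these with the depth data.

```bash
python3 - <<'E'
from h import *
def rect(n,p):
    r=cv2.minAreaRect((p[:,:2]*1000).astype(np.float32)); b=cv2.boxPoints(r)
    print(n,len(p),"med z",np.round(np.median(p[:,2])*1000,1),"c",np.round(r[0],1),"size",np.round(r[1],1),"ang",round(r[2],1))
for cam,boxes in {"top":dict(stone=(210,240,265,335,.036,.052),rub=(280,280,325,335,.018,.035),plate=(360,200,440,335,.006,.014),stops=(360,225,440,325,.018,.030),pump=(380,200,412,228,.140,.155)),
 "side":dict(stone=(320,345,445,410,.036,.052),plate=(290,225,435,280,.006,.014),stops=(325,225,420,275,.019,.028),pump=(300,190,330,215,.142,.155))}.items():
    z=np.load(cam+"0.npz");P=z["P"]
    for n,(a,b,c,d,l,h) in boxes.items():
        m=np.zeros(P.shape[:2],np.uint8); q=P[b:d,a:c]; m[b:d,a:c]=(q[...,2]>l)&(q[...,2]<h)
        if n in("stone","plate","rub"): 
            m=cv2.morphologyEx(m,cv2.MORPH_OPEN,np.ones((3,3),np.uint8))
        p=P[m>0]
        if len(p)>4: rect(cam+" "+n,p)
    t=P[300:330,120:180] if cam=="top" else P[330:380,300:320]
    print("table z",np.median(t[...,2]))
a=cv2.imread("pics/top0.png"); b=cv2.imread("pics/side0.png")
A=cv2.resize(a[195:335,355:445],None,fx=4,fy=4,interpolation=cv2.INTER_CUBIC)
B=cv2.resize(a[240:335,205:265],None,fx=4,fy=4,interpolation=cv2.INTER_CUBIC)
o=np.zeros((560,620,3),np.uint8); o[:A.shape[0],:360]=A; o[:B.shape[0],370:370+B.shape[1]]=B
cv2.imwrite("pics/crop1.png",o)
E
```

```text
top stone 1599 med z 44.2 c [496.3 440.1] size [140.8  45.4] ang 11.3
top rub 677 med z 26.2 c [461.4 308.8] size [70.  40.5] ang 13.9
top plate 3534 med z 10.3 c [548.9 110. ] size [249.4  96. ] ang 17.3
top stops 725 med z 24.2 c [549.7  93.5] size [215.1  73.8] ang 43.6
top pump 293 med z 147.8 c [634.3 137.3] size [32.7 33.6] ang 66.0
table z 0.0007192669818921194
side stone 2590 med z 43.5 c [496.2 440.7] size [142.  48.] ang 11.1
side plate 2588 med z 9.7 c [548.7 110.9] size [249.   99.1] ang 17.0
side stops 560 med z 23.4 c [542.8  88.5] size [198.5  74.4] ang 42.6
side pump 178 med z 147.1 c [632.2 136.4] size [35.3 38.1] ang 63.9
table z -0.0002082901518369873
```

View pics/crop1.png

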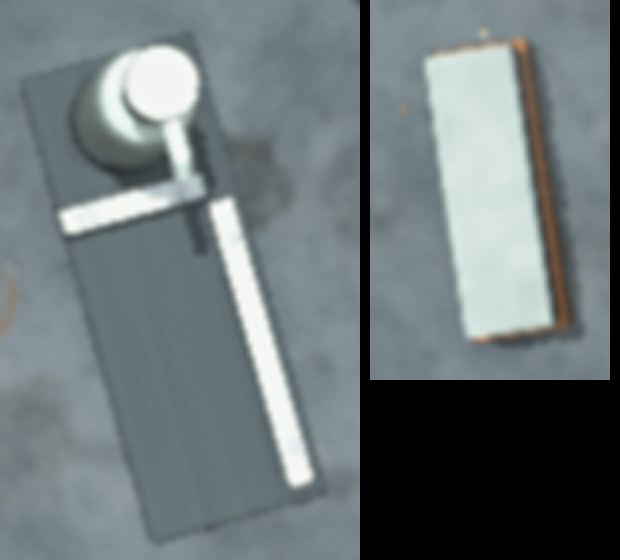

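Crop: the stops and pump head are clear, and the whetstone lies shoe down. The two cameras agree:
- Station yaw is about 17.1°, with the corner at (595,96) mm.
- The pump is at (634.5,137), top at 148 mm.
- The stone is at (496.3,440.3), yaw 11.2°.

I'll turn the tool to line up with the station, close the fingers, and check the clearance around the pump.

```bash
python3 - <<'E'
from h import *
R=np.array([[.9558,.294],[-.294,.9558]])
for c in("top","side"):
    P=np.load(c+"0.npz")["P"].reshape(-1,3)*1000
    q=(P[:,:2]-[634.5,137])@R.T
    m=(P[:,2]>190)&(abs(q[:,1])<115)&(q[:,0]>-150)&(q[:,0]<300)
    print(c,m.sum(),np.percentile(q[m,0],[0,1,5]) if m.any() else "")
E
```

```text
top 16173 [ 89.35951734  93.37904121 101.04320493]
side 13231 [ 89.57815922  95.40155113 105.88712749]
```

Emit:
play_rows:
  motion:
    - [[0,0,-0.88,0,0,0,0],[0,0,-0.88,0,0,0,0],[0,0,-0.88,0,0,0,0],[0,0,-0.88,0,0,0,0],[0,0,-0.88,0,0,0,0],[0,0,0,0,0,0,0]]
  newtons: 15

```text
clock: 0.7
ee_pos: [0.1952, 0.5934, 0.2142]
eef_rot: [-0.149, 0.989, -0.0, -0.0]
contact_force: [-1.3, -1.0, -0.2]
gripper_width: 0.0459
gripper_force: 0.0
```

Emit:
play_rows:
  motion:
    - [[0,0,0,-8,-15,0,0],[0,0,0,-14,-28,0,0],[0,0,0,-14,-28,0,0],[0,0,0,-14,-28,0,0],[0,0,0,-14,-28,0,0],[0,0,0,-14,-28,0,0],[0,0,0,-14,-28,0,0],[0,0,0,-14,-28,0,0],[0,0,0,-14,-28,0,0],[0,0,0,-14,-28,0,0],[0,0,0,-14,-28,0,0],[0,0,0,-14,-28,0,0],[0,0,0,-14,-28,0,0],[0,0,0,-14,-28,0,0],[0,0,0,-14,-28,0,0],[0,0,0,-14,-28,0,0],[0,0,0,-14,-28,0,0],[0,0,0,-14,-28,0,0],[0,0,0,-14,-28,0,0],[0,0,0,-10,-20,0,0]]

```text
clock: 2.7
ee_pos: [0.6119, 0.1544, 0.2145]
eef_rot: [-0.146, 0.989, -0.0, -0.0]
contact_force: [-0.2, 0.8, 0.1]
gripper_width: 0.0005
gripper_force: 0.0
```

Emit:
play_rows:
  motion:
    - [[0,0,0,-8,-13,0,0],[0,0,0,-8,-13,0,0],[0,0,0,0,0,20,0],[0,0,0,0,0,20,0],[0,0,0,0,0,10,0],[0,0,0,0,0,0,0],[0,0,0,0,0,0,0]]

```text
clock: 3.4
ee_pos: [0.6341, 0.1372, 0.1651]
eef_rot: [-0.148, 0.989, 0.0, 0.0]
contact_force: [0.4, -0.3, 1.0]
gripper_width: 0.0003
gripper_force: 0.0
```

Centred over the pump, 17 mm above its top. I'll press to about z 0.136.

Emit:
play_rows:
  motion:
    - [[0,0,0,0,0,10,0],[0,0,0,0,0,8,0],[0,0,0,0,0,4,0],[0,0,0,0,0,4,0],[0,0,0,0,0,2,0],[0,0,0,0,0,0,0],[0,0,0,0,0,0,0]]

```text
clock: 4.1
ee_pos: [0.6342, 0.1371, 0.137]
eef_rot: [-0.148, 0.989, 0.0, 0.0]
contact_force: [-0.1, 0.4, 5.8]
gripper_width: 0.0003
gripper_force: 2.7
```

Emit:
play_rows:
  motion:
    - [[0,0,0,0,0,1,0],[0,0,0,0,0,1,0],[0,0,0,0,0,0,0],[0,0,0,0,0,0,0]]

```text
clock: 4.5
ee_pos: [0.6343, 0.1371, 0.1362]
eef_rot: [-0.148, 0.989, 0.0, 0.001]
contact_force: [-4.1, -0.3, 14.2]
gripper_width: 0.0003
gripper_force: 7.1
```

14 N is well past the spring's 6 N, so the head is at its solid end. Releasing upward.

Emit:
play_rows:
  motion:
    - [[0,0,0,0,0,-5,0],[0,0,0,0,0,-10,0],[0,0,0,0,0,-15,0],[0,0,0,0,0,-25,0],[0,0,0,0,0,-25,0],[0,0,0,0,0,0,0]]

```text
clock: 5.1
ee_pos: [0.6357, 0.1373, 0.2188]
eef_rot: [-0.148, 0.989, 0.0, 0.003]
contact_force: [0.5, -0.4, -0.7]
gripper_width: 0.0003
gripper_force: 0.0
```

```bash
python3 - <<'E'
from h import *
im,d,P=cloud("side"); q=P[180:220,295:335]; m=(q[...,2]>.13)&(q[...,2]<.155); print(np.percentile(q[m][:,2],[50,75,95]))
E
```

```text
[0.14557416 0.14752839 0.14849391]
```

The pump head is back up at 148 mm. Moving over the whetstone.

Emit:
play_rows:
  motion:
    - [[0,0,0,3,15,0,91.9],[0,0,0,3,24,0,91.9],[0,0,0,3,24,0,91.9],[0,0,0,3,24,0,91.9],[0,0,0,3,24,0,91.9],[0,0,0,3,24,0,91.9],[0,0,0,3,24,0,91.9],[0,0,0,3,24,0,91.9],[0,0,0,3,24,0,91.9],[0,0,0,3,24,0,91.9],[0,0,0,3,24,0,91.9],[0,0,0,3,24,0,91.9],[0,0,0,3,24,0,91.9],[0,0,0,3,20,0,91.9],[0,0,0,2,8,0,91.9],[0,0,0.74,0,0,0,91.9],[0,0,0,0,0,20,91.9],[0,0,0,0,0,40,91.9],[0,0,0,0,0,40,91.9],[0,0,0,0,0,0,91.9]]

```text
clock: 7.15
ee_pos: [0.4919, 0.4375, 0.109]
eef_rot: [-0.096, 0.995, -0.003, -0.004]
contact_force: [-0.3, -0.4, 0.3]
gripper_width: 0.0916
gripper_force: 0.0
```

```bash
python3 - <<'E'
from h import *
from scipy.spatial.transform import Rotation as Ro
s=bot.sense(); R=Ro.from_quat(s["eef_rot"]).as_matrix(); print(s["ee_pos"],R.round(3).tolist())
print(R.T@(np.array([.4963,.4403,.020])-s["ee_pos"])*1000, np.degrees(np.arctan2(R[1,1],R[0,1])))
E
```

```text
[0.49189869 0.43752041 0.10896531] [[-0.981, -0.192, -0.007], [-0.192, 0.981, -0.007], [0.009, -0.005, -1.0]]
[-5.61256138  2.34806243 88.9095558 ] 101.05805136755824
```

Emit:
play_rows:
  motion:
    - [[0,0,0,-5,2,0,91.9],[0,0,0,0,0,25,91.9],[0,0,0,0,0,30,91.9],[0,0,0,0,0,20,91.9],[0,0,0,0,0,12,91.9],[0,0,0,0,0,0,91.9],[0,0,0,0,0,0,91.9]]

```text
clock: 7.85
ee_pos: [0.5007, 0.4444, 0.0293]
eef_rot: [-0.096, 0.995, 0.001, 0.001]
contact_force: [0.4, -0.0, -0.3]
gripper_width: 0.0918
gripper_force: 0.0
```

```bash
python3 - <<'E'
from h import *
from scipy.spatial.transform import Rotation as Ro
s=bot.sense(); R=Ro.from_quat(s["eef_rot"]).as_matrix(); print(s["ee_pos"],s["contact_force"],R.round(4).tolist())
print(R.T@(np.array([.4963,.4403,.020])-s["ee_pos"])*1000, np.degrees(np.arctan2(R[1,1],R[0,1])))
im,d=bot.read_camera("side"); cv2.imwrite("pics/s2.png",cv2.resize(im[260:440,250:490,::-1],None,fx=3,fy=3))
E
```

```text
[0.50068911 0.4444011  0.02926554] [ 0.39590055 -0.04078321 -0.31684776] [[-0.9814, -0.192, 0.0016], [-0.192, 0.9814, 0.0014], [-0.0019, 0.0011, -1.0]]
[ 5.11203786 -3.1921459   9.25261406] 101.06697184222723
```

View pics/s2.png

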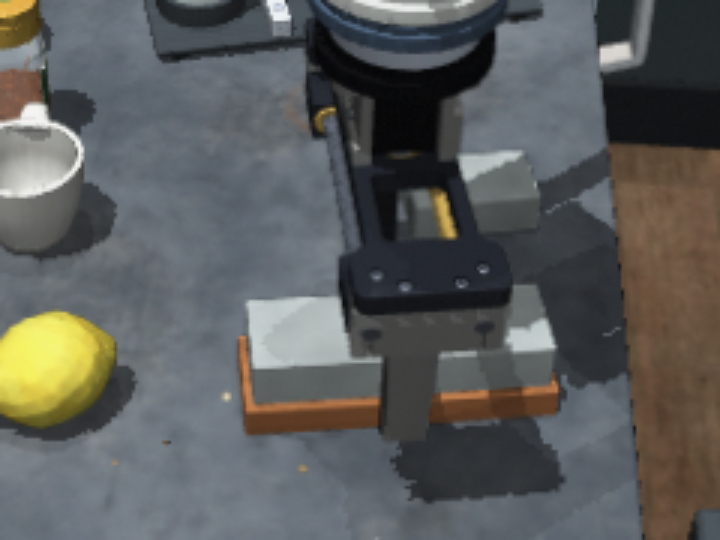

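The fingers straddle the stone, with one visible at (410,400) in the crop. The rubbing stone behind is clear. I'll correct the offset and close.

Emit:
play_rows:
  motion:
    - [[0,0,0,5,-3,0,91.9],[0,0,0,0,0,8,91.9],[0,0,0,0,0,0,91.9],[0,0,0,0,0,0,40],[0,0,0,0,0,0,40],[0,0,0,0,0,0,40],[0,0,0,0,0,0,40],[0,0,0,0,0,0,40],[0,0,0,0,0,0,40],[0,0,0,0,0,0,40],[0,0,0,0,0,0,40],[0,0,0,0,0,0,40]]
  newtons: 45

```text
clock: 9.1
ee_pos: [0.4953, 0.4397, 0.0196]
eef_rot: [-0.096, 0.995, 0.0, 0.0]
contact_force: [-0.4, -0.1, 0.1]
gripper_width: 0.0437
gripper_force: 45.0
```

Gripped: opening 44 mm, 45 N. I'll lift, yaw 6° and carry it over the bed, short of both stops.

Emit:
play_rows:
  motion:
    - [[0,0,0,0,0,-10,40],[0,0,0,0,0,-20,40],[0,0,0,0,0,-25,40],[0,0,0,0,0,-15,40],[0,0,-0.38,0,0,0,40],[0,0,-0.37,0,0,0,40],[0,0,0,4,-12,0,40],[0,0,0,6,-22,0,40],[0,0,0,6,-22,0,40],[0,0,0,6,-22,0,40],[0,0,0,6,-22,0,40],[0,0,0,6,-22,0,40],[0,0,0,6,-22,0,40],[0,0,0,6,-22,0,40],[0,0,0,6,-22,0,40],[0,0,0,6,-22,0,40],[0,0,0,6,-22,0,40],[0,0,0,6,-22,0,40],[0,0,0,6,-22,0,40],[0,0,0,6,-22,0,40]]

```text
clock: 11.1
ee_pos: [0.5036, 0.129, 0.0896]
eef_rot: [-0.148, 0.989, -0.0, -0.0]
contact_force: [-0.6, 0.6, -3.4]
gripper_width: 0.0441
gripper_force: 45.0
```

Emit:
play_rows:
  motion:
    - [[0,0,0,6,-18,0,40],[0,0,0,6,-16,0,40],[0,0,0,3,-14,0,40],[0,0,0,0,0,0,40],[0,0,0,0,0,0,40],[0,0,0,0,0,0,40],[0,0,0,0,0,0,40]]

```text
clock: 11.8
ee_pos: [0.5042, 0.081, 0.0896]
eef_rot: [-0.149, 0.989, 0.0, 0.0]
contact_force: [-0.0, 0.1, -4.2]
gripper_width: 0.0438
gripper_force: 45.0
```

```bash
cat > m.py <<'E'
from h import *
from scipy.spatial.transform import Rotation as Ro
s=bot.sense(); R=Ro.from_quat(s["eef_rot"]).as_matrix(); print(s["clock"],s["ee_pos"],"F",s["contact_force"].round(1),"T",s["wrist_torque"].round(2),"grip",s["gripper_width"])
a=np.radians(17.1); S=np.array([[np.cos(a),np.sin(a)],[-np.sin(a),np.cos(a)]])
print("local tcp",S@(s["ee_pos"][:2]*1000-[595.1,95.9]),"F local",S@s["contact_force"][:2],"yaw",np.degrees(np.arctan2(R[1,1],R[0,1]))-90,"z",R[:,2].round(4))
E
cat > look.py <<'E'
from m import *
for c,box in (("top",(350,190,450,350)),("side",(280,190,470,300))):
    im,d,P=cloud(c); x0,y0,x1,y1=box
    q=P[y0:y1,x0:x1].reshape(-1,3)*1000
    z=s["ee_pos"][2]*1000-19.6+44
    l=(q[:,:2]-[595.1,95.9])@S.T
    m=(abs(q[:,2]-z)<4)&(l[:,0]<20)&(l[:,0]>-180)&(abs(l[:,1]-28)<50)
    p=l[m].astype(np.float32)
    if len(p)>20: print(c,len(p),"med z",np.median(q[m,2]),"x pct",np.percentile(p[:,0],[1,99]),"y",np.percentile(p[:,1],[1,99]),cv2.minAreaRect(p))
    cv2.imwrite(f"pics/{c}_{s['clock']:.2f}.png",cv2.resize(im[y0:y1,x0:x1,::-1],None,fx=3.5,fy=3.5,interpolation=cv2.INTER_CUBIC))
E
python3 look.py; ls pics
```

```text
11.8 [0.50417167 0.08095356 0.08958001] F [-0.   0.1 -4.2] T [0.03 0.03 0.01] grip 0.0438460897246453
local tcp [-91.30351749  12.45088805] F local [0.00298856 0.12272544] yaw 17.100798636876036 z [ 0.e+00  1.e-04 -1.e+00]
top 508 med z 114.2772096581655 x pct [-157.1203299   -19.55524971] y [-8.10693079 35.05428707] ((-89.54492950439453, 13.701766967773438), (43.92838668823242, 140.84291076660156), 89.5942153930664)
side 847 med z 113.75211423063104 x pct [-158.46611786  -19.46946552] y [-11.43042553  49.5514682 ] ((-89.1594467163086, 15.142314910888672), (71.81830596923828, 142.0509796142578), 87.79148864746094)
crop1.png
s2.png
side0.png
side_11.80.png
top0.png
top_11.80.png
```

The stone centre is at local (-89.5, 13.7) and 70 mm up. I'll shift it +20 mm in y and +6 mm in x, then lower to just above the bed.

Emit:
play_rows:
  motion:
    - [[0,0,0,-3,10,0,40],[0,0,0,-3,10,0,40],[0,0,0,0,0,10,40],[0,0,0,0,0,20,40],[0,0,0,0,0,15,40],[0,0,0,0,0,8,40],[0,0,0,0,0,3,40],[0,0,0,0,0,0,40],[0,0,0,0,0,0,40],[0,0,0,0,0,0,40]]

```text
clock: 12.9
ee_pos: [0.5045, 0.1014, 0.0342]
eef_rot: [-0.148, 0.989, 0.0, 0.001]
contact_force: [0.1, 0.0, -3.9]
gripper_width: 0.0436
gripper_force: 45.0
```

```bash
python3 look.py
```

```text
12.9 [0.50454577 0.10139505 0.03417969] F [ 0.1  0.  -3.9] T [ 0.01 -0.   -0.03] grip 0.04359764785575285
local tcp [-84.9353316   31.87872431] F local [ 0.10192627 -0.00101474] yaw 17.070439773365607 z [ 1.1e-03  2.0e-04 -1.0e+00]
top 285 med z 58.878092842825744 x pct [-51.55277466 -12.8930785 ] y [10.97997746 54.73914154] ((-33.41016387939453, 32.7586669921875), (41.81374740600586, 44.23762512207031), 0.4962599277496338)
side 839 med z 58.27640826508495 x pct [-151.61396057  -13.45467192] y [ 9.23780968 68.86285919] ((-81.8586196899414, 37.20867919921875), (68.50212860107422, 143.96685791015625), 80.22058868408203)
```

Emit:
play_rows:
  motion:
    - [[0,0,0,0,0,2,40],[0,0,0,0,0,1,40],[0,0,0,0,0,1,40],[0,0,0,0,0,0.5,40],[0,0,0,0,0,0,40],[0,0,0,0,0,0,40]]

```text
clock: 13.6
ee_pos: [0.504, 0.1013, 0.0295]
eef_rot: [-0.148, 0.989, -0.0, -0.0]
contact_force: [-3.7, -0.2, 5.9]
gripper_width: 0.044
gripper_force: 45.0
```

Touched the bed at z 29.5. I'll ease the downward load, then slide to the side stop (about 8 mm).

Emit:
play_rows:
  motion:
    - [[0,0,0,0,0,-0.5,40],[0,0,0,0,-2,0,40],[0,0,0,0,-2,0,40],[0,0,0,0,-2,0,40],[0,0,0,0,-1,0,40],[0,0,0,0,0,0,40],[0,0,0,0,0,0,40]]

```text
clock: 14.3
ee_pos: [0.5062, 0.0944, 0.0296]
eef_rot: [-0.148, 0.989, -0.0, 0.0]
contact_force: [0.9, -0.5, -1.9]
gripper_width: 0.0438
gripper_force: 45.0
```

```bash
python3 m.py
```

```text
14.3 [0.50620513 0.09443962 0.02957893] F [ 0.9 -0.5 -1.9] T [-0.04 -0.08  0.06] grip 0.043766408468002255
local tcp [-85.39450638  24.74285559] F local [ 0.68179371 -0.73670381] yaw 17.07004252915496 z [ 2.e-04 -2.e-04 -1.e+00]
```

Still free. Next, toward the end stop (about 8 mm) in small steps.

Emit:
play_rows:
  motion:
    - [[0,0,0,0,-0.7,0,40],[0,0,0,-2,0,0,40],[0,0,0,-2,0,0,40],[0,0,0,-2,0,0,40],[0,0,0,-1,0,0,40],[0,0,0,0,0,0,40],[0,0,0,0,0,0,40]]

```text
clock: 15.0
ee_pos: [0.5133, 0.0961, 0.0296]
eef_rot: [-0.148, 0.989, 0.0, 0.0]
contact_force: [0.3, 0.3, -2.8]
gripper_width: 0.0434
gripper_force: 45.0
```

```bash
python3 m.py
```

```text
15.0 [0.51328041 0.0961112  0.02957234] F [ 0.3  0.3 -2.8] T [ 0.04  0.   -0.  ] grip 0.043429981394191755
local tcp [-78.14049554  24.26012334] F local [0.33608807 0.20854533] yaw 17.071444979867877 z [ 6.e-04  1.e-04 -1.e+00]
```

Emit:
play_rows:
  motion:
    - [[0,0,0,0,-1,0,40],[0,0,0,-1,0,0,40],[0,0,0,0,-0.7,0,40],[0,0,0,-0.7,0,0,40],[0,0,0,0,0,0,40],[0,0,0,0,0,0,40]]

```text
clock: 15.6
ee_pos: [0.5133, 0.0957, 0.0296]
eef_rot: [-0.148, 0.989, 0.001, -0.001]
contact_force: [-7.3, 8.1, 5.6]
gripper_width: 0.0439
gripper_force: 45.0
```

```bash
python3 m.py
```

```text
15.6 [0.51334115 0.09569405 0.02959759] F [-7.3  8.1  5.6] T [1.39 1.22 0.17] grip 0.043893508132756304
local tcp [-78.20509676  23.84354872] F local [-4.62641152  9.94518458] yaw 17.050661603155277 z [-0.003  0.001 -1.   ]
```

The side stop is bearing about 10 N. In x there's 4.6 N, which could still be partly friction, so I'll lighten the down load and push further in x.

Emit:
play_rows:
  motion:
    - [[0,0,0,0,0,-0.6,40],[0,0,0,-0.7,0,0,40],[0,0,0,-0.7,0,0,40],[0,0,0,0,0,0,40],[0,0,0,0,0,0,40],[0,0,0,0,0,0,40]]

```text
clock: 16.2
ee_pos: [0.5137, 0.0958, 0.0297]
eef_rot: [-0.148, 0.989, 0.001, -0.002]
contact_force: [-8.9, 6.6, 1.7]
gripper_width: 0.0435
gripper_force: 45.0
```

```bash
python3 look.py; ls pics
```

```text
16.2 [0.51365584 0.09579668 0.0296629 ] F [-8.9  6.6  1.7] T [1.22 1.38 0.18] grip 0.043502844536948
local tcp [-77.87414486  23.84911355] F local [-6.53080143  8.91478821] yaw 17.05524089219894 z [-5.e-03  4.e-04 -1.e+00]
top 229 med z 54.268774524395155 x pct [-45.22993607  -5.80830786] y [ 3.49982341 46.93725311] ((-25.82688331604004, 25.024372100830078), (40.41584396362305, 44.391075134277344), 0.679054319858551)
side 838 med z 53.771956316272515 x pct [-144.69855713   -6.06682002] y [-0.84156208 60.97075981] ((-76.10780334472656, 26.27089500427246), (71.94856262207031, 141.76507568359375), 87.311279296875)
crop1.png
s2.png
side0.png
side_11.80.png
side_12.90.png
side_16.20.png
top0.png
top_11.80.png
top_12.90.png
top_16.20.png
```

View pics/top_16.20.png

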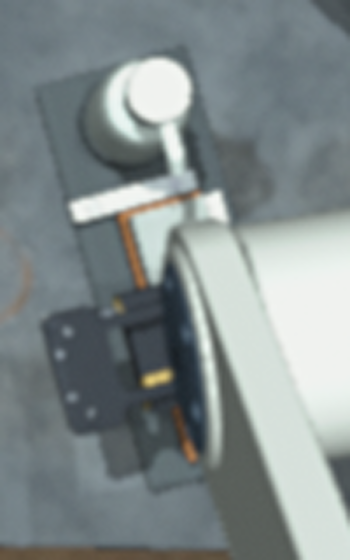

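Emit:
play_rows:
  motion:
    - [[0,0,0,-1,0,0,40],[0,0,0,-1,0,0,40],[0,0,0,0,0,0,40],[0,0,0,0,0,0,40],[0,0,0,0,0,0,40]]

```text
clock: 16.8
ee_pos: [0.5148, 0.0961, 0.0297]
eef_rot: [-0.148, 0.989, 0.001, -0.003]
contact_force: [-11.2, 6.0, 4.7]
gripper_width: 0.0438
gripper_force: 45.0
```

```bash
python3 m.py
```

```text
16.8 [0.51482546 0.09614816 0.02965197] F [-11.2   6.    4.7] T [1.03 1.64 0.16] grip 0.04377106755032797
local tcp [-76.65287613  23.84113693] F local [-8.94334853  9.03572547] yaw 17.05425587661429 z [-6.4e-03  1.0e-04 -1.0e+00]
```

The picture shows the shoe end close to the end stop, near (160,205) in the crop. Friction at the side stop may be hiding the end contact. I'll back off y and the down load, then feel for the end stop on its own.

Emit:
play_rows:
  motion:
    - [[0,0,0,0,0.7,-0.6,40],[0,0,0,0,0.6,0,40],[0,0,0,0,0,0,40],[0,0,0,0,0,0,40],[0,0,0,0,0,0,40]]

```text
clock: 17.3
ee_pos: [0.5149, 0.0963, 0.03]
eef_rot: [-0.149, 0.989, -0.0, -0.003]
contact_force: [-6.8, -1.3, -1.1]
gripper_width: 0.0436
gripper_force: 45.0
```

```bash
python3 m.py
```

```text
17.3 [0.51486687 0.09631595 0.02995676] F [-6.8 -1.3 -1.1] T [-0.37  1.27  0.04] grip 0.043592707250785116
local tcp [-76.563956    23.98933606] F local [-6.92849315  0.76746521] yaw 17.081098993013114 z [-0.0057 -0.0013 -1.    ]
```

With y unloaded, x still reads 6.9 N, so the end stop is bearing. Increasing the x push.

Emit:
play_rows:
  motion:
    - [[0,0,0,-1,0,0,40],[0,0,0,-1,0,0,40],[0,0,0,-1,0,0,40],[0,0,0,0,0,0,40],[0,0,0,0,0,0,40],[0,0,0,0,0,0,40]]

```text
clock: 17.9
ee_pos: [0.5148, 0.0963, 0.0297]
eef_rot: [-0.149, 0.989, -0.001, -0.006]
contact_force: [-16.6, -6.8, 10.0]
gripper_width: 0.044
gripper_force: 45.0
```

```bash
python3 m.py
```

```text
17.9 [0.51484075 0.09632092 0.02969293] F [-16.6  -6.8  10. ] T [-1.01  2.43  0.03] grip 0.04397227399483011
local tcp [-76.5874629   24.00177261] F local [-17.8966984   -1.57136914] yaw 17.0896064270472 z [-0.0111 -0.0028 -0.9999]
```

The end stop is solid: 18 N with no motion. The hand has tilted about 0.6°, so I'll level it, ease the down load and press y.

Emit:
play_rows:
  motion:
    - [[0,-0.08,0,0,0,-0.5,40],[0,0,0,0,-1,-0.3,40],[0,0,0,0,-1,0,40],[0,0,0,0,-0.5,0,40],[0,0,0,0,0,0,40],[0,0,0,0,0,0,40],[0,0,0,0,0,0,40]]

```text
clock: 18.6
ee_pos: [0.515, 0.0962, 0.0298]
eef_rot: [-0.148, 0.989, 0.002, -0.0]
contact_force: [-15.7, 10.1, -1.0]
gripper_width: 0.0437
gripper_force: 45.0
```

```bash
python3 m.py
```

```text
18.6 [0.51500983 0.09615361 0.02979791] F [-15.7  10.1  -1. ] T [1.85 3.02 0.15] grip 0.04367302717143433
local tcp [-76.47505819  23.79213918] F local [-12.02939032  14.23171421] yaw 17.03103020063527 z [-0.0015  0.0034 -1.    ]
```

Emit:
play_rows:
  motion:
    - [[0,0,0,-0.6,0,0.2,40],[0,0,0,-0.5,-0.2,0,40],[0,0,0,0,0,0,40],[0,0,0,0,0,0,40],[0,0,0,0,0,0,40],[0,0,0,0,0,0,40]]

```text
clock: 19.2
ee_pos: [0.515, 0.0961, 0.0297]
eef_rot: [-0.148, 0.989, 0.002, -0.001]
contact_force: [-20.6, 9.7, 6.0]
gripper_width: 0.0436
gripper_force: 45.0
```

```bash
python3 look.py; cp pics/side_19.20.png pics/f.png 2>/dev/null || ls pics
```

```text
19.2 [0.51502349 0.09613369 0.02970985] F [-20.6   9.7   6. ] T [1.81 3.67 0.15] grip 0.04359681062152958
local tcp [-76.46784956  23.76908558] F local [-16.81186499  15.32381132] yaw 17.02671814109479 z [-0.0035  0.0031 -1.    ]
top 235 med z 54.596275271623476 x pct [-43.87704628  -4.62302628] y [ 3.17823668 46.7197583 ] ((-24.56233024597168, 24.494216918945312), (40.48101043701172, 44.73590087890625), 0.1125635877251625)
side 840 med z 53.73884299431014 x pct [-143.98623917   -5.1201575 ] y [-0.20758286 60.53811333] ((-73.58248138427734, 27.193092346191406), (70.00428771972656, 143.50071716308594), 78.56350708007812)
```

View pics/f.png

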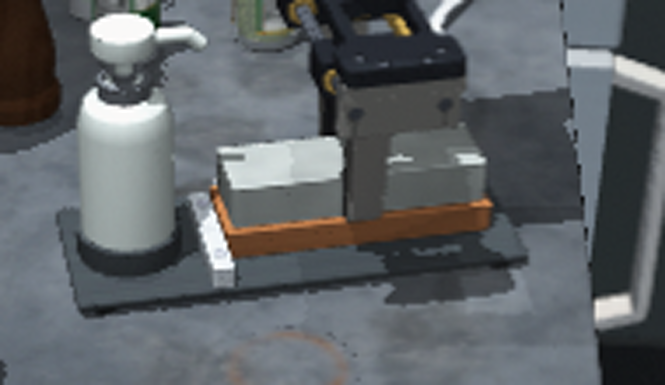

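The shoe end sits flush on the end stop at (225,245) in the crop, and the stone lies flat on the bed. The pump head is up. Pushes are about 17 N and 15 N, so I'll hand it in.

```bash
python3 -c "
from station import bot
print(bot.sense()['contact_force']); print(bot.close_job())"
```

```text
[-20.31913963   9.22240021   5.91892576]
the job is handed in; nothing more can be done
None
```

I pressed the pump fully down and let it come back up, then seated the whetstone flush in the corner; it is still gripped there, pushing about 17 N on the end stop and 15 N on the side stop, and the job is handed in.

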